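# Tip the blue carton flat and push it into the corner of the squaring board

## Robot

A 7-joint arm with a two-finger parallel gripper is mounted at the origin on a cart in front of the work surface, level with it; the furniture and walls round the work are solid. World frame = base frame: x ahead of the robot, y to its left, z up, the work surface at z = 0. Lengths are in m, angles in rad, forces in N, time in s.
With the tool pointing down it reaches from about 0.4 to 0.85 m from the base axis. Payload 6.9 kg.
Tool frame: the origin (TCP) lies between the finger pads; the fingertips stand 22 mm ahead of it and the grasp point (between the pads) lies 3 mm ahead of it; z points along the fingers, y is the line along which they close (so a half turn about z gives the same grasp; the last joint's range is limited). The gripper opens to 85 mm and grips with 20 to 120 N. Pads are 22 mm wide; open, the fingers measure 114 mm over their backs; the gripper's body (76 mm by 85 mm) begins 54 mm behind the grasp point. The pads swing forward as they close: fully open they stand 13 mm farther back than shut.
Start: joints at [-1.135, 0.507, -0.238, 1.5, 0.126, 1.149, -0.155], TCP at [0.203, 0.591, 0.253] pointing down, gripper open.
Joint ranges: [-3.08, 3.08], [-0.24, 2.05], [-1.43, 1.35], [0, 2.5], [-1.52, 4.66], [0.17, 1.96], [-2.89, 2.89]. Speed limits (rad/s): [2.39, 2.39, 3.14, 3.14, 3.14, 3.14, 3.14].

## Interface

Orientations are given as a 3x3 rotation matrix whose columns are the frame's x, y, z axes.
In Python, from plant import status, optics, manip gives the robot as it stands.
- The arm moves only by the shell command python3 -m handwheel 'ROWS' [OPENING] [FORCE]. ROWS is JSON, a list of rows, each a list of 4 numbers: the shift along the tool's x, y, z scaled (see below), then the turn about the tool's z scaled (see below). A call has 1 to 12 rows; each row is the pose to reach, as a shift and turn from the pose commanded when the call began, along the tool's axes at that moment; what a row does not reach only later rows make up. The controller multiplies each number of a shift by 0.3 m and each number of a turn by pi/2 rad. A row lasts 1/8 s, in which the tool goes at most 62.5 mm and 10.7 degrees, less where a joint would pass 70% of its speed; a pose out of reach is approached as far as the arm can. A call with a number of a shift or a turn outside -1 to 1 is refused whole. A call with a gripper value outside its range is refused whole. OPENING is the opening, from -1 (shut) to 1 (fully open), so that 0 is half open, set as the call begins (- or left out, the last holds). The fingers move at their own pace and stop on an object; FORCE is the grip in N (left out, the last holds). Time passes only in rows, so rows that repeat a pose let the fingers close. It gives the time, the measured TCP pose, the force, the opening and the grip force at its end, in the units of the state.
- status.get_obs(): the state, without advancing time (a new reading comes with each control period).
- optics.snapshot(name): name is "side" or "top" or "wrist"; returns a dict with "image" (420x560x3 uint8, blue, green, red), "intrinsics" (3x3 intrinsics, pixels), "dist_coeffs" ([k1, k2, p1, p2, k3] as OpenCV has them; the pictures are not rectified), "camera_from_world" (4x4, takes a point from world to camera coordinates). Camera axes: x right, y up, looking along -z (the intrinsics and any distortion apply to the point x, -y, -z); pixel columns grow to the right and rows downward; lengths in m; the calibration is good to about 2 mm. A picture is of the moment at which its call begins. There is no depth.
- manip.sign_off(): hands the job in; it is judged then, once.
Trained networks look in the newest picture that a camera, given by its name, has taken for a name from the list of things; names that differ only in an ending like _2 or _b are one class to them, and where a whole thing is asked for, a point or a joint stands for the part that bears it (a point fixed in the world has none). Each returns a list of dicts, best first, with "conf" (0 to 1); they miss things now and then, are a little off and sometimes report something else, mostly with a low value. They report only what shows in the picture. A call takes as long as a camera call. They do not tell look-alikes from the thing itself.
- optics.look_for(camera, label): "location" ([x, y, z] in m, in the coordinates of the camera as it stood for that picture, good to about 4 mm: the middle of the surface that is visible of it).
- optics.pinpoint(camera, label): "location" ([x, y, z] in m, in the coordinates of the camera as it stood for that picture, good to about 4 mm: a listed point, or the origin of a listed thing).
The state is a dict: "time": time; "joint_positions": joint angles; "qd": joint speeds; "effort": joint torques, N m; "tool_pos": TCP position; "tcp_rot": TCP orientation; "contact_force": force on the tool from outside, world axes, zero at the start; "ft_torque": the same for the moment, N m; "grip_width": finger opening in m; "finger_force": force on a finger pad.
Only numpy, scipy, OpenCV 4.12 (cv2) and the standard library are available. Lean on these libraries where they do the work, as an engineer would, in place of code of your own. Each camera call takes 0.05 s, during which the arm holds its last target. There are 200 camera calls.

## Task

The small blue carton stands on its narrow edge on the plywood squaring board. Tip it over with a fingertip so that it lies flat on one of its broad faces, then push it snugly into the board's corner, its long side flush along the far fence and its end against the left fence. Only push it: do not pick it up, do not ram or crush it, and leave everything else where it stands.

Things in the scene. Friction and masses are not known exactly. Their poses are not given: they have to be found in the camera images.
- carton: blue printed cardboard carton, 30 (x) x 88 (y) x 62 mm (z), 50 to 100 g, loose; starts standing on a 30 x 88 side, 62 mm high. Origin: centre of that side; z up to the far narrow side, x normal to the broad 88 x 62 faces (vertical, either way, when it lies flat, 30 mm high). Pushed near the top of a broad face it tips about its foot and falls by itself past 0.45 rad; pushed low it slides
- carton_mid (a point): centre of the carton, 31 mm along its z axis from its origin; axes as the carton's
- riser: raised grey work top on four legs that carries the work, fixed; 325 (x) x 510 mm (y), its top 130 mm above the bench (z = 0.130). Origin: under its middle, at bench height
- board: plywood board fixed on the riser, turned up to 0.3 rad; 200 (x) x 200 mm (y), 10 mm thick. Dark wooden fences, 18 mm wide, top 28 mm above the riser, along its far (+x) and left (+y) edges, meeting in the far left corner; other edges open. Origin: centre of its underside; z up, x to the far fence (inner face x = 82 mm), y to the left fence (inner face y = 82 mm)
- corner (a point): the inner corner where the two fences' inner faces meet the board's top: at x 82, y 82, z 10 mm in the board's frame; axes as the board's
- blue_case: bystander: blue oval case, 37 x 60 mm, 24 mm high; origin at the centre of its underside
- red_jar: bystander: small glass jar of orange stuff with a yellow lid, 60 mm across, 75 mm high; origin at the centre of its underside
- wood_stamp: bystander: wooden hand stamp with a turned knob, 40 x 58 mm, 63 mm high; origin at the centre of its underside
- white_box: bystander: small flat white box, 50 x 82 mm, 17 mm high; origin at the centre of its underside
- bead_jar: bystander: tall glass jar of small parts with a grey lid, 91 mm across, 181 mm high; origin at the centre of its underside
- spray_can: bystander: spray can with a green cap, 52 mm across, 171 mm high; origin at the centre of its underside
Things that resemble listed ones, but are neither listed nor needed, are in the scene too. There is more than one size of the carton; the job needs the smaller.

How it is judged:
On the way:
1. the carton lies flat on a broad face on the board ((angle between carton's own x axis and vertical below 0.1 rad or angle between carton's own x axis and vertical above 3.0416 rad) and z of carton_mid in the frame of board below 0.028 m), for 0.2 s.
At the end, for the whole second after the job is handed in: the carton lies flat and at rest on a broad face on the board, its long side along the far fence and an end at the left fence: its centre within 4 mm of its seated place from each fence, and parallel within 0.06 rad (all of step 1 and z of carton_mid in the frame of board above 0.022 m and x of carton_mid in the frame of board between 0.047 and 0.054 m and y of carton_mid in the frame of board between 0.034 and 0.041 m and angle between the y axis of carton and the y axis of board, either way round below 0.06 rad and linear speed of carton below 0.01 m/s); the robot touches nothing.
It fails at once if the carton is lifted (its centre rises more than 58 mm above the underside of the board; tipping takes it to 45 mm) (z of carton_mid in the frame of board above 0.058 m).
It fails at once if the fingers press the carton with more than 60 N (contact force between the fingers and carton above 60 N).
It fails at once if a bystander is moved more than 15 mm or tipped (distance of any of blue_case, red_jar, wood_stamp, white_box, bead_jar, spray_can from where it was at the start of the episode above 0.015 m or angle between any of blue_case, red_jar, wood_stamp, white_box, bead_jar, spray_can's own z axis and vertical above 0.25 rad).
It also fails if it takes over 67 s, if anything falls off the work surface, if the arm or the gripper's body presses on something with over 40 N, if the wrist force passes 120 N, or if a joint passes its speed limit or range.

## Working session

There is one attempt and no reset: what is moved stays moved. The work goes in short steps, Python scripts to look and compute and a shell command to move; the robot and the scene stay as the last step left them, time stands still between calls to the robot, and variables do not carry over. Pictures are saved under pics/ and viewed, at most 10 in all, crops included, and the job is handed in when it is done.

```bash
mkdir -p pics; cat > h.py <<'E'
import numpy as np, cv2
from plant import status, optics, manip
def snap(c,f=None):
    s=optics.snapshot(c)
    if f: cv2.imwrite('pics/'+f,s['image'])
    return s
def proj(s,P):
    P=np.atleast_2d(P); T=s['camera_from_world']; c=P@T[:3,:3].T+T[:3,3]
    c=c*[1,-1,-1]
    return cv2.projectPoints(c.reshape(-1,1,3),np.zeros(3),np.zeros(3),np.array(s['intrinsics']),np.array(s['dist_coeffs']))[0].reshape(-1,2)
def world(s,p):
    T=np.linalg.inv(s['camera_from_world']); return T[:3,:3]@np.array(p)+T[:3,3]
def pix2z(s,uv,z):
    n=cv2.undistortPoints(np.array(uv,float).reshape(-1,1,2),np.array(s['intrinsics']),np.array(s['dist_coeffs'])).reshape(-1,2)
    T=np.linalg.inv(s['camera_from_world']); o=T[:3,3]
    d=np.c_[n[:,0],-n[:,1],-np.ones(len(n))]@T[:3,:3].T
    return o+d*((z-o[2])/d[:,2])[:,None]
E
python3 - <<'E'
from h import *
np.set_printoptions(precision=4,suppress=True)
o=status.get_obs(); print(o['time'],o['tool_pos'],o['tcp_rot'],o['contact_force'],o['grip_width'])
for c in ['top','side']:
    s=snap(c,c+'1.png')
    for n in ['carton','carton_mid','board','corner','blue_case','red_jar','wood_stamp','white_box','bead_jar','spray_can']:
        for d in optics.pinpoint(c,n)[:3]:
            w=world(s,d['location']); print(c,n,round(d['conf'],2),w,proj(s,w)[0].round())
E
```

```text
0.0 [0.203  0.5906 0.2524] [[-0.9458  0.3249 -0.0005]
 [ 0.3249  0.9457 -0.0018]
 [-0.0001 -0.0019 -1.    ]] [-0.7039  0.676  -0.1912] 0.08517880323205221
top carton 0.95 [0.4963 0.0077 0.1459] [276. 232.]
top carton 0.66 [0.3195 0.1781 0.0012] [195. 317.]
top carton_mid 0.72 [0.3188 0.1753 0.0409] [194. 318.]
top carton_mid 0.61 [0.4955 0.0066 0.1736] [277. 231.]
top board 0.57 [0.5515 0.0259 0.1277] [267. 205.]
top corner 0.9 [0.6393 0.0993 0.1413] [232. 160.]
top blue_case 0.83 [0.4681 0.2273 0.1307] [166. 243.]
top blue_case 0.39 [0.5516 0.0211 0.1304] [270. 205.]
top red_jar 0.98 [0.6437 0.2343 0.1227] [168. 159.]
top red_jar 0.73 [0.4978 0.008  0.1713] [276. 229.]
top wood_stamp 0.77 [ 0.5776 -0.2075  0.13  ] [382. 196.]
top wood_stamp 0.53 [0.5533 0.0252 0.1292] [268. 204.]
top wood_stamp 0.41 [ 0.7905 -0.1364  0.0018] [339. 116.]
top white_box 0.55 [ 0.6887 -0.2067  0.1308] [381. 144.]
top bead_jar 0.55 [0.7975 0.081  0.001 ] [246. 110.]
top bead_jar 0.29 [0.4951 0.0081 0.1418] [276. 233.]
side carton 0.69 [0.4943 0.0019 0.139 ] [294. 188.]
side carton 0.59 [ 0.3179  0.1762 -0.0011] [378. 228.]
side carton_mid 0.95 [0.3208 0.1754 0.0433] [380. 218.]
side carton_mid 0.79 [0.4946 0.0061 0.1734] [296. 180.]
side board 0.72 [0.5527 0.0227 0.1306] [282. 205.]
side board 0.38 [0.4744 0.2333 0.1316] [361. 239.]
side corner 0.67 [0.6359 0.0976 0.1397] [276. 237.]
side blue_case 0.72 [0.4725 0.2319 0.1305] [361. 239.]
side red_jar 0.56 [0.641  0.2349 0.133 ] [312. 276.]
side wood_stamp 0.57 [ 0.5796 -0.2032  0.1259] [224. 164.]
side white_box 0.79 [ 0.685  -0.2036  0.1314] [192. 179.]
side white_box 0.46 [ 0.7976  0.0857 -0.0015] [224. 299.]
side bead_jar 0.79 [ 0.8006  0.0793 -0.0037] [222. 298.]
side spray_can 0.81 [ 0.7892 -0.1358 -0.0007] [180. 243.]
```

```bash
python3 -c "
import cv2
a=cv2.imread('pics/top1.png')[90:350,140:420];b=cv2.imread('pics/side1.png')[110:330,150:430]
cv2.imwrite('pics/t.png',cv2.resize(a,None,fx=2.3,fy=2.3,interpolation=2));cv2.imwrite('pics/s.png',cv2.resize(b,None,fx=2.7,fy=2.7,interpolation=2))"
```

```text
(no output)
```

View pics/t.png

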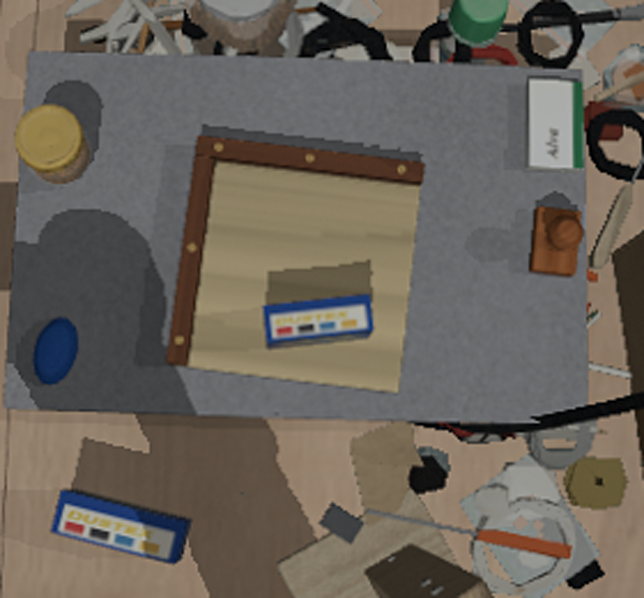

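View pics/s.png

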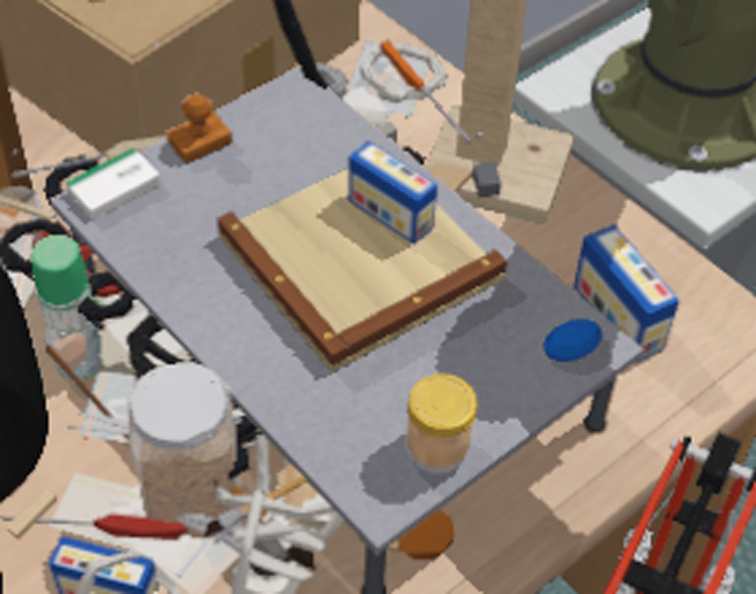

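The top view shows the small carton standing on the board at about (279,228) full-frame pixels. The far fence's inner edge runs from (233,160) to (323,170). The big carton, on the bench at (192,318), is a decoy.

```bash
cat >> h.py <<'E'
def plan(p,yaw=None):
    "print scaled row numbers to bring TCP to p with tool y axis at world angle yaw"
    o=status.get_obs(); R=np.array(o['tcp_rot']); d=R.T@(np.array(p)-o['tool_pos'])/0.3
    t=0
    if yaw is not None:
        a=np.arctan2(R[1,1],R[0,1]); t=-((yaw-a+np.pi)%(2*np.pi)-np.pi)/(np.pi/2)
    print('rows:',d.round(4),round(t,4),'dist m',np.linalg.norm(d)*.3)
E
python3 - <<'E'
from h import *
np.set_printoptions(precision=4,suppress=True)
s=snap('top'); c=lambda L:np.array(L)/2.3+[140,90]
f=pix2z(s,c([[213,160],[421,183],[189,364]]),0.158); print('fence inner top',f)
print('yaw',np.arctan2(f[0]-f[1],1)[:0], np.arctan2(-(f[0]-f[1])[0],(f[0]-f[1])[1]), np.arctan2((f[0]-f[2])[1],(f[0]-f[2])[0]))
g=pix2z(s,c([[263,307],[370,294],[373,333],[267,347]]),0.202); print(g,g.mean(0)); d=g[0]-g[1]+g[3]-g[2]; y=np.arctan2(-d[0],d[1]); print('carton yaw',y)
n=np.array([np.cos(y),np.sin(y)]); m=np.array([.496,.0068]); 
p=m-0.065*n
plan([*p,.253],np.pi/2+y); print(p)
E
```

```text
fence inner top [[ 0.6369  0.0982  0.158 ]
 [ 0.6225 -0.0825  0.158 ]
 [ 0.4596  0.1114  0.158 ]]
yaw [] -0.07976566990950205 -0.07446173025273886
[[ 0.504   0.05    0.202 ]
 [ 0.5173 -0.0367  0.202 ]
 [ 0.4854 -0.0398  0.202 ]
 [ 0.4715  0.0458  0.202 ]] [0.4945 0.0048 0.202 ]
carton yaw 0.1568864383404682
rows: [-1.3648 -1.6264  0.001 ] -0.3105 dist m 0.6369662866815574
[ 0.4318 -0.0034]
```

```bash
python3 -m handwheel '[[-0.17,-0.2,0,-0.1],[-0.34,-0.4,0,-0.2],[-0.5,-0.6,0,-0.31],[-0.7,-0.82,0,-0.31],[-0.7,-0.82,0,-0.31],[-0.7,-0.82,0,-0.31],[-0.7,-0.82,0,-0.31],[-0.7,-0.82,0,-0.31]]' 0; python3 -c "
from h import *
plan([.432,-.0034,.253],np.pi/2+.15)"
```

```text
time: 2.15
tool_pos: [0.3211, 0.2919, 0.2534]
tcp_rot: [[-0.987, -0.158, -0.0], [-0.158, 0.987, 0.001], [-0.0, 0.001, -1.0]]
contact_force: [-0.6, 0.3, 0.5]
grip_width: 0.0425
finger_force: 0.0
rows: [-2.0960e-01 -1.0304e+00  3.0000e-04] 0.0054 dist m 0.31546326761099225
```

```bash
python3 -m handwheel '[[-0.05,-0.2,0,0],[-0.1,-0.4,0,0],[-0.15,-0.6,0,0],[-0.2,-0.8,0,0],[-0.21,-1,0,0],[-0.21,-1,0,0],[-0.21,-1,0,0]]'; python3 - <<'E'
from h import *
y=.15
m=np.array([.495,.006]);n=np.array([np.cos(y),np.sin(y)])
plan([*(m-.065*n),.2],np.pi/2+y)
s=snap('wrist','w.png')
E
```

```text
time: 3.02
tool_pos: [0.4308, 0.0054, 0.2531]
tcp_rot: [[-0.988, -0.157, -0.0], [-0.157, 0.988, 0.001], [0.0, 0.001, -1.0]]
contact_force: [0.0, 1.4, -0.2]
grip_width: 0.0428
finger_force: 0.0
rows: [ 0.005  -0.03    0.1769] 0.0052 dist m 0.05383634656459873
```

View pics/w.png

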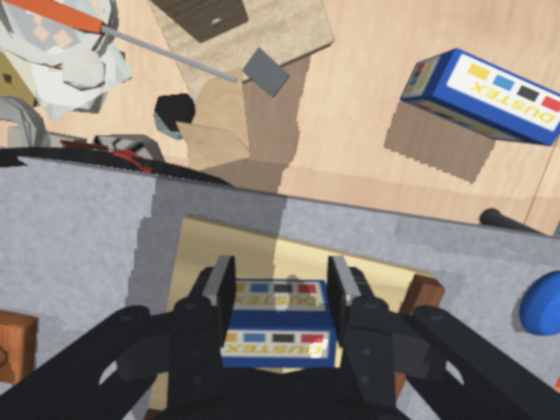

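```bash
python3 -m handwheel '[[0,-0.03,0.09,0],[0,-0.03,0.18,0],[0,-0.03,0.18,0],[-0.05,-0.03,0.18,0],[-0.09,-0.03,0.18,0],[-0.11,-0.03,0.18,0],[-0.13,-0.03,0.18,0],[-0.145,-0.03,0.18,0],[-0.16,-0.03,0.18,0],[-0.175,-0.03,0.18,0]]'; python3 - <<'E'
from h import *
np.set_printoptions(precision=4,suppress=True)
for c in ['top','side']:
    s=snap(c,c+'2.png')
    for d in optics.pinpoint(c,'carton_mid')[:2]: print(c,d['conf'],world(s,d['location']))
a=cv2.imread('pics/top2.png')[130:270,200:340];b=cv2.imread('pics/side2.png')[130:270,220:360]
cv2.imwrite('pics/c2.png',cv2.resize(np.hstack([a,b]),None,fx=2.8,fy=2.8,interpolation=2))
E
```

```text
time: 4.32
tool_pos: [0.4841, 0.0029, 0.1993]
tcp_rot: [[-0.988, -0.155, -0.0], [-0.155, 0.988, -0.0], [0.0, -0.0, -1.0]]
contact_force: [-0.1, 0.7, 0.9]
grip_width: 0.0428
finger_force: 0.2
top 0.6 [0.3191 0.1713 0.044 ]
side 0.87 [0.5077 0.0073 0.1771]
side 0.58 [0.3193 0.1749 0.0417]
```

View pics/c2.png

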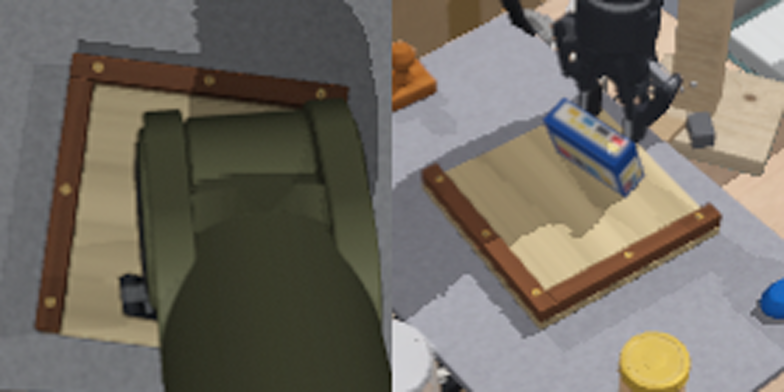

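The side view shows the carton tilting forward under the fingers, near crop pixel (590,140). I'll keep pushing.

```bash
python3 -m handwheel '[[-0.02,0,0,0],[-0.04,0,0,0],[-0.06,0,0,0],[-0.06,0,0,0],[-0.06,0,0,0],[-0.06,0,0,0],[-0.06,0,0,0]]'; python3 - <<'E'
from h import *
np.set_printoptions(precision=4,suppress=True)
s=snap('side','side3.png')
for n in ['carton_mid','carton']:
  for d in optics.pinpoint('side',n)[:2]: print(d['conf'],world(s,d['location']))
b=cv2.imread('pics/side3.png')[130:270,200:380]
cv2.imwrite('pics/c3.png',cv2.resize(b,None,fx=3.5,fy=3.5,interpolation=2))
E
```

```text
time: 5.4
tool_pos: [0.5015, 0.0057, 0.1993]
tcp_rot: [[-0.988, -0.155, -0.0], [-0.155, 0.988, -0.0], [0.0, -0.0, -1.0]]
contact_force: [-0.6, -0.5, 0.3]
grip_width: 0.0425
finger_force: 0.0
0.9 [0.5438 0.0116 0.1574]
0.61 [ 0.7976  0.0858 -0.0057]
0.67 [0.5111 0.0045 0.1547]
0.55 [0.3191 0.1761 0.0004]
```

View pics/c3.png

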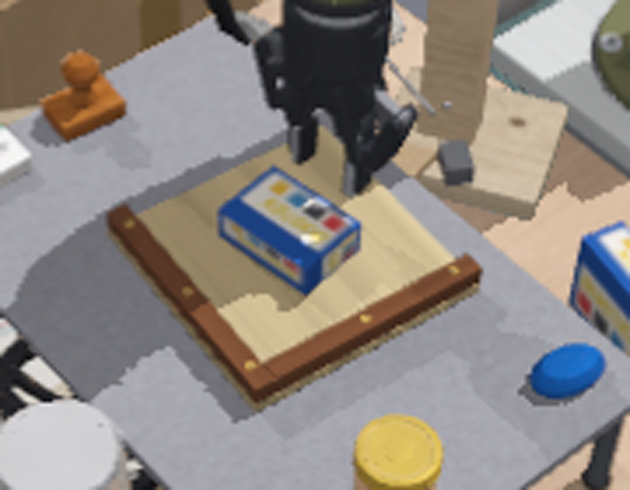

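It lies flat at crop pixel (290,228), with the fingers clear behind it. Next I'll go low behind it, squared to the board.

```bash
cat >> h.py <<'E'
PSI=-.076; C=np.array([.637,.0983]); RB=np.array([[np.cos(PSI),-np.sin(PSI)],[np.sin(PSI),np.cos(PSI)]])
def b2w(p): return C+RB@(np.array(p)-.082)
def w2b(p): return RB.T@(np.array(p)[:2]-C)+.082
E
python3 - <<'E'
from h import *
m=w2b([.5438,.0116]); print('carton in board',m)
t=b2w([m[0]-.072,m[1]]); plan([*t,.17],np.pi/2+PSI)
E
```

```text
carton in board [-0.00434811 -0.01152611]
rows: [0.0915 0.0527 0.0977] 0.1477 dist m 0.043165180344225985
```

```bash
python3 -m handwheel '[[0.05,0.03,0,0.08],[0.09,0.053,0,0.148],[0.09,0.053,0,0.148],[0.09,0.053,0.05,0.148],[0.09,0.053,0.098,0.148],[0.09,0.053,0.098,0.148]]'; python3 - <<'E'
from h import *
o=status.get_obs();print(w2b(o['tool_pos']))
plan([*b2w([.051-.042,-.0115]),.17],np.pi/2+PSI)
E
```

```text
time: 6.3
tool_pos: [0.4725, 0.017, 0.1692]
tcp_rot: [[-0.997, 0.074, -0.002], [0.074, 0.997, -0.0], [0.002, -0.0, -1.0]]
contact_force: [-0.7, -0.5, 0.3]
grip_width: 0.0425
finger_force: 0.0
[-0.07581457 -0.01154959]
rows: [-0.2827 -0.0003 -0.0031] 0.001 dist m 0.08481841260362567
```

Push 75 mm of the 85 mm estimated to the fence, then look.

```bash
python3 -m handwheel '[[-0.03,0,0,0],[-0.06,0,0,0],[-0.085,0,0,0],[-0.11,0,0,0],[-0.135,0,0,0],[-0.16,0,0,0],[-0.18,0,0,0],[-0.2,0,0,0],[-0.22,0,0,0],[-0.24,0,0,0],[-0.25,0,0,0],[-0.25,0,0,0]]'; python3 - <<'E'
from h import *
o=status.get_obs();print(w2b(o['tool_pos']))
s=snap('side','side4.png')
for d in optics.pinpoint('side','carton_mid')[:2]: w=world(s,d['location']);print(d['conf'],w,w2b(w))
b=cv2.imread('pics/side4.png')[130:270,200:380]
cv2.imwrite('pics/c4.png',cv2.resize(b,None,fx=3.5,fy=3.5,interpolation=2))
E
```

```text
time: 7.8
tool_pos: [0.5475, 0.0115, 0.1698]
tcp_rot: [[-0.997, 0.076, 0.0], [0.076, 0.997, -0.0], [-0.0, -0.0, -1.0]]
contact_force: [-0.6, 0.2, 0.9]
grip_width: 0.0428
finger_force: 0.0
[-0.00062959 -0.01133083]
0.81 [0.32279348 0.1784934  0.04084555] [-0.23738836  0.1381052 ]
0.74 [0.58962471 0.0009926  0.16028324] [ 0.04214971 -0.01862357]
```

View pics/c4.png

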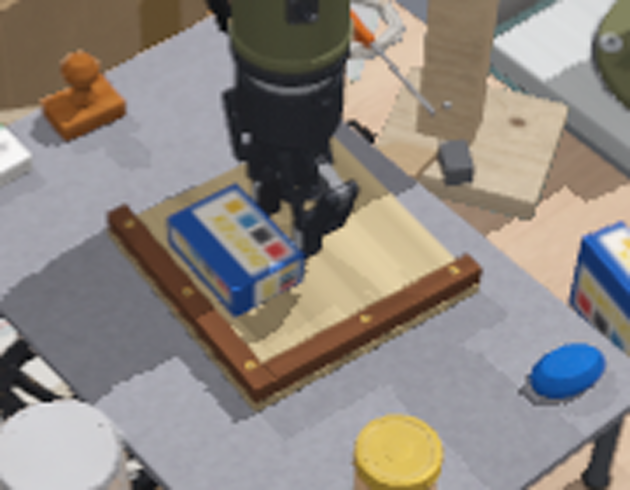

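The carton is now square to the far fence, with a gap of roughly 9 mm (crop ~(200,270)). I'll ease it in.

```bash
python3 -m handwheel '[[-0.01,0,0,0],[-0.018,0,0,0],[-0.024,0,0,0],[-0.028,0,0,0],[-0.028,0,0,0]]'; python3 -m handwheel '[[-0.004,0,0,0],[-0.006,0,0,0],[-0.006,0,0,0]]'; python3 - <<'E'
from h import *
o=status.get_obs();print(w2b(o['tool_pos']))
s=snap('side')
for d in optics.pinpoint('side','carton_mid')[:2]: w=world(s,d['location']);print(d['conf'],w,w2b(w))
E
```

```text
time: 8.52
tool_pos: [0.5558, 0.0109, 0.1699]
tcp_rot: [[-0.997, 0.076, 0.0], [0.076, 0.997, -0.0], [-0.0, -0.0, -1.0]]
contact_force: [0.8, -0.1, -0.6]
grip_width: 0.0425
finger_force: 0.0
time: 8.9
tool_pos: [0.5575, 0.0108, 0.1699]
tcp_rot: [[-0.997, 0.076, 0.0], [0.076, 0.997, -0.0], [-0.0, 0.0, -1.0]]
contact_force: [0.2, -0.7, 0.6]
grip_width: 0.0427
finger_force: 0.2
[ 0.00940867 -0.01132562]
0.91 [0.32126801 0.17412697 0.04192595] [-0.2385779   0.13363555]
0.76 [0.59785332 0.00342288 0.15884321] [ 0.05017004 -0.01557553]
```

```bash
for i in 1 2 3; do python3 -m handwheel '[[-0.003,0,0,0],[-0.005,0,0,0],[-0.005,0,0,0]]' | grep -E 'tool_pos|contact'; done
```

```text
tool_pos: [0.559, 0.0106, 0.1699]
contact_force: [-0.1, 1.2, 0.5]
tool_pos: [0.5598, 0.0106, 0.1698]
contact_force: [-4.0, 0.8, 3.0]
tool_pos: [0.5599, 0.0106, 0.1698]
contact_force: [-9.9, 1.6, 6.8]
```

```bash
python3 - <<'E'
from h import *
for q in [(-.02,-.011),(-.02,-.115),(.048,-.115)]: plan([*b2w(q),.172],np.pi/2+PSI)
E
```

```text
rows: [ 0.106   0.0009 -0.0071] -0.0003 dist m 0.03186430339205321
rows: [ 0.1058 -0.3458 -0.007 ] -0.0003 dist m 0.1084966192578051
rows: [-0.1209 -0.3457 -0.0079] -0.0003 dist m 0.10987694853079069
```

```bash
python3 -m handwheel '[[0.03,0,0,0],[0.107,0,-0.008,0],[0.107,0,-0.008,0],[0.107,-0.12,-0.008,0],[0.107,-0.24,-0.008,0],[0.107,-0.346,-0.008,0],[0.107,-0.346,-0.008,0],[0,-0.346,-0.008,0],[-0.12,-0.346,-0.008,0],[-0.12,-0.346,-0.008,0]]' -1; python3 - <<'E'
from h import *
o=status.get_obs();print(w2b(o['tool_pos']))
s=snap('side','side5.png');w=optics.snapshot('wrist')['image']
for d in optics.pinpoint('side','carton_mid')[:2]: p=world(s,d['location']);print(d['conf'],p,w2b(p))
b=cv2.resize(s['image'][130:270,190:360],None,fx=2.8,fy=2.8,interpolation=2)
w=cv2.resize(w,(320,240));w=cv2.copyMakeBorder(w,0,392-240,0,0,cv2.BORDER_CONSTANT)
cv2.imwrite('pics/c5.png',np.hstack([b,w]))
E
```

```text
time: 11.38
tool_pos: [0.5929, -0.0946, 0.1719]
tcp_rot: [[-0.997, 0.075, 0.003], [0.075, 0.997, 0.0], [-0.002, 0.001, -1.0]]
contact_force: [-0.7, 0.3, -0.5]
grip_width: -0.0
finger_force: 0.0
[ 0.05267779 -0.11372471]
0.81 [0.31930723 0.17398431 0.04020985] [-0.24052219  0.13334442]
0.57 [0.60199413 0.00280275 0.15733354] [ 0.05434599 -0.01587947]
```

View pics/c5.png

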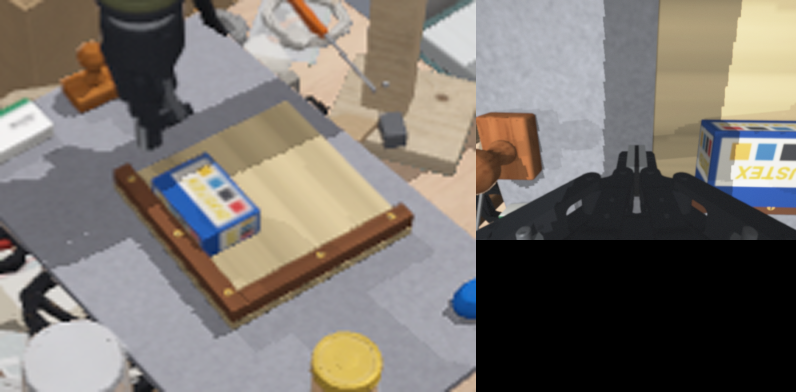

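Carton flush along the far fence, finger off its right end. Push left.

```bash
python3 -m handwheel '[[0.012,0.03,0,0],[0.012,0.06,0,0],[0.012,0.09,0,0],[0.012,0.115,0,0],[0.012,0.14,0,0],[0.012,0.165,0,0],[0.012,0.19,0,0],[0.012,0.21,0,0],[0.012,0.23,0,0],[0.012,0.25,0,0],[0.012,0.27,0,0],[0.012,0.27,0,0]]'; python3 - <<'E'
from h import *
o=status.get_obs();print(w2b(o['tool_pos']))
s=snap('side')
for d in optics.pinpoint('side','carton_mid')[:2]: p=world(s,d['location']);print(d['conf'],p,w2b(p))
E
```

```text
time: 13.02
tool_pos: [0.5925, -0.0139, 0.1722]
tcp_rot: [[-0.997, 0.075, -0.0], [0.075, 0.997, 0.0], [0.0, 0.0, -1.0]]
contact_force: [0.5, -0.7, -0.3]
grip_width: 0.0
finger_force: 0.0
[ 0.04619088 -0.03326355]
0.88 [0.32001649 0.17685344 0.04162583] [-0.24003282  0.13625913]
0.56 [0.60310153 0.04372482 0.1611214 ] [0.0523431  0.02500855]
```

```bash
python3 -m handwheel '[[0,0.015,0,0],[0,0.025,0,0],[0,0.033,0,0],[0,0.033,0,0]]' | grep -E 'tool_pos|contact'; for i in 1 2 3; do python3 -m handwheel '[[0,0.003,0,0],[0,0.005,0,0],[0,0.005,0,0]]' | grep -E 'tool_pos|contact'; done
```

```text
tool_pos: [0.5933, -0.0046, 0.1723]
contact_force: [-0.1, -0.1, 0.1]
tool_pos: [0.5934, -0.0035, 0.1723]
contact_force: [0.0, -0.9, -0.9]
tool_pos: [0.5935, -0.0018, 0.1723]
contact_force: [0.3, 0.9, -0.8]
tool_pos: [0.5936, -0.0003, 0.1723]
contact_force: [-0.1, -0.4, 0.3]
```

```bash
for i in 1 2 ; do python3 -m handwheel '[[0,0.003,0,0],[0,0.005,0,0],[0,0.005,0,0]]' | grep -E 'tool_pos|contact'; done
python3 - <<'E'
from h import *
o=status.get_obs();print(w2b(o['tool_pos']))
s=snap('side')
for d in optics.pinpoint('side','carton_mid')[:2]: p=world(s,d['location']);print(d['conf'],p,w2b(p))
E
```

```text
tool_pos: [0.5939, 0.0001, 0.1724]
contact_force: [0.8, -3.7, 1.2]
tool_pos: [0.5942, 0.0003, 0.1725]
contact_force: [0.7, -7.4, 1.4]
[ 0.04677711 -0.01897924]
0.72 [0.31912357 0.17625347 0.04119836] [-0.24087761  0.13559309]
0.56 [0.60478801 0.05458563 0.15819247] [0.05320009 0.03596606]
```

```bash
python3 -m handwheel '[[0,-0.03,0,0],[0,-0.07,0,0],[0,-0.07,0,0],[0.13,-0.07,0,0],[0.273,-0.07,0,0],[0.273,-0.07,0,0]]' | grep tool_pos; python3 -m handwheel '[[0,0.08,0.008,0],[0,0.16,0.008,0],[0,0.24,0.008,0],[0,0.24,0.008,0],[0,0.24,0.008,0]]' 0; python3 - <<'E'
from h import *
o=status.get_obs();print(w2b(o['tool_pos']))
E
```

```text
tool_pos: [0.5075, -0.0115, 0.1724]
time: 16.98
tool_pos: [0.5165, 0.059, 0.1698]
tcp_rot: [[-0.997, 0.077, 0.0], [0.077, 0.997, -0.0], [-0.0, -0.0, -1.0]]
contact_force: [-0.0, -0.8, -0.7]
grip_width: 0.0428
finger_force: 0.0
[-0.03520686  0.03363056]
```

```bash
python3 -m handwheel '[[-0.05,0,0,0],[-0.1,0,0,0],[-0.13,0,0,0],[-0.145,0,0,0],[-0.145,0,0,0]]' | grep -E 'tool_pos|contact'; for i in 1 2 3 4; do python3 -m handwheel '[[-0.003,0,0,0],[-0.005,0,0,0],[-0.005,0,0,0]]' | grep -E 'tool_pos|contact'; done
```

```text
tool_pos: [0.5595, 0.0561, 0.1697]
contact_force: [0.2, 0.1, 0.2]
tool_pos: [0.5608, 0.0563, 0.17]
contact_force: [0.8, -0.1, 0.7]
tool_pos: [0.5625, 0.056, 0.1699]
contact_force: [-0.3, 0.2, -0.3]
tool_pos: [0.564, 0.056, 0.1699]
contact_force: [0.0, -0.1, -0.2]
tool_pos: [0.5643, 0.0558, 0.1698]
contact_force: [-4.9, 0.9, 3.3]
```

```bash
python3 -m handwheel '[[-0.003,0,0,0],[-0.006,0,0,0],[-0.006,0,0,0]]' | grep -E 'tool_pos|contact';  python3 -m handwheel '[[0.03,0,0,0],[0.15,0,0,0],[0.3,0,-0.2,0],[0.3,0,-0.35,0],[0.3,0.3,-0.35,0],[0.3,0.6,-0.35,0],[0.3,0.9,-0.35,0],[0.3,0.9,-0.35,0],[0.3,0.9,-0.35,0]]'|grep tool_pos; python3 - <<'E'
from h import *
im=[]
for c in ['top','side']:
    s=snap(c)
    for d in optics.pinpoint(c,'carton_mid')[:2]+optics.pinpoint(c,'corner')[:1]: p=world(s,d['location']);print(c,d['conf'],p,w2b(p))
    u=proj(s,[*b2w([.04,.04]),.16])[0].astype(int)
    im.append(cv2.resize(s['image'][u[1]-50:u[1]+50,u[0]-50:u[0]+50],None,fx=4,fy=4,interpolation=2))
cv2.imwrite('pics/c6.png',np.hstack(im))
E
```

```text
tool_pos: [0.5644, 0.0558, 0.1697]
contact_force: [-9.8, 0.5, 8.1]
tool_pos: [0.497, 0.3368, 0.2744]
top 0.85 [0.32031864 0.17436456 0.04097169] [-0.23954257  0.13380037]
top 0.69 [0.57093372 0.06299378 0.15718756] [0.01880512 0.04177949]
top 0.94 [0.63838639 0.09591158 0.13807954] [0.08356373 0.07972374]
side 0.85 [0.60367277 0.05638161 0.15776738] [0.05195171 0.03767218]
side 0.67 [0.32034065 0.17737888 0.04294827] [-0.23974949  0.13680766]
side 0.66 [0.64290513 0.09650153 0.13972651] [0.08802464 0.08065508]
```

View pics/c6.png

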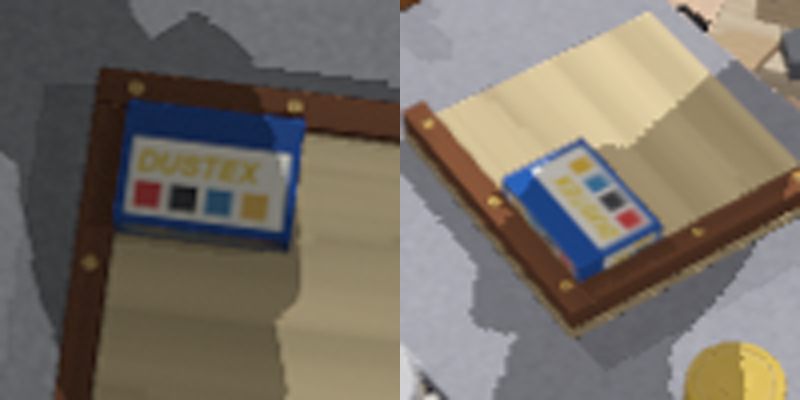

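Both views show the carton seated flush in the corner: top crop (125,100)–(305,245), with no gap at the far or left fence. The arm is clear, so I'm handing in.

```bash
python3 -c "
from plant import manip; print(manip.sign_off())"
```

```text
the job is handed in; nothing more can be done
None
```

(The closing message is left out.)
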